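Set the kitchen tap to fill the pot with cold water

TASK

Get the kitchen tap ready to fill the pot with cold water: with a finger, push the spout round until its outlet is over the middle of the deep straight-sided pot standing in the sink, and push the mixer lever on top of the tap sideways all the way to the robot's right (cold). Do not lift the lever, which would start the water, do not grip or force the tap, and leave the pot and everything else where it stands.

Things in the scene. Friction and masses are not known exactly. Their poses are not given: they have to be found in the camera images.
- tap_axis (a point): point on the tap's upright axis (spout and lever turn about it), 3 mm above the counter, behind and between the two sink bowls. Frame: -x towards the robot's side, +y left, z up; the whole counter may be turned by up to 0.12 rad. Counter top z = 0; bowls 330 mm (x) by 340 mm (y), floors 145 mm below the counter, centres at x -200, y +180 and -180 mm
- spout_outlet (a point): underside of the spout's outlet, 240 mm from the tap's axis, 108 mm above the counter. The spout is a steel tube 22 mm thick rising straight from the tap's body (centre 72 mm above the counter at 15 mm from the axis) to 140 mm at 195 mm and 145 mm at 215 mm from the axis, then bending down to the outlet (25 mm thick)
- spout (a joint): swing of the spout about the tap's axis, rad: 0 points along -x of tap_axis (between the bowls), positive swings the outlet to the right (towards -y), stops at -1.2 and 1.2. Stiff, stays where it is left: about 0.3 N m, or 2 N on the tube at 185 mm from the axis
- lever_tip (a point): tip of the mixer lever, 115 mm from the tap's axis, 168 mm above the counter: a flat steel blade on the cap on top of the tap, 9 mm thick, 17 mm wide (23 mm for the last 32 mm), sloping up towards its tip at 0.30 rad; its middle is 159 mm above the counter at 85 mm from the axis. The spout's tube passes 30 mm or more below it
- lever (a joint): sideways turn of the mixer lever about the tap's axis, rad: 0 points along -x of tap_axis, positive turns its tip to the right (towards -y, cold), stops at -0.9 (hot) and 0.9 (fully cold). About 0.12 N m, stays where it is left, turns on its own without the spout
- lever_lift (a joint): raising of the mixer lever about its root, rad: 0 fully down (water off, as at the start), grows to 0.45 as its tip is raised (water on)
- pot: the pot to be filled: deep straight-sided steel pot, 170 mm across and 130 mm high, with two loop handles near the rim (231 mm over them), standing on the floor of one of the two bowls (left or right). Origin: centre of its underside, z axis up, handles along its x axis. Its middle lies 205 to 275 mm from the tap's axis, so the spout reaches over it to within 36 mm of its middle
- mixing_bowl: bystander: flared steel mixing bowl, 210 mm across and 85 mm high, without handles, in the other sink bowl. Origin: centre of its underside
- tumbler: bystander: clear tumbler, 68 mm across and 100 mm high, in the near outer corner of the left sink bowl. Origin: centre of its underside
- mug: bystander: white mug, 80 mm across and 92 mm high, on the steel deck left of the tap. Origin: centre of its underside
- soap: bystander: soap pump bottle, 56 mm across and 170 mm high, on the steel deck right of the tap. Origin: centre of its underside
- plate: bystander: white plate, 170 mm across, on the counter right of the sink. Origin: centre of its underside
- brush: bystander: white dish brush about 225 mm long with a round head, lying on the counter left of the sink. Origin: on the handle, 72 mm from the head's middle

How it is judged:
By the outcome, as a careful person would: the job done as asked, in the order asked, and still so for the second after the job is handed in, with the robot touching nothing.
It also fails if it takes over 58 s, if anything falls off the work surface, if the arm or the gripper's body presses on something with over 40 N, if the wrist force passes 120 N, or if a joint passes its speed limit or range.

ROBOT

A 7-joint arm with a two-finger parallel gripper is mounted at the origin on the work surface. World frame = base frame: x ahead of the robot, y to its left, z up, the work surface at z = 0. Lengths are in m, angles in degrees, forces in N, time in s.
With the tool pointing down it reaches from about 0.4 to 0.85 m from the base axis. Payload 6.9 kg.
Tool frame: the origin (TCP) lies on the front face of the gripper's body, between the roots of the fingers; the fingertips stand 73 mm ahead of it and the grasp point (between the pads) lies 54 mm ahead of it; z points along the fingers, y is the line along which they close (so a half turn about z gives the same grasp; the last joint's range is limited). The gripper opens to 85 mm and grips with 20 to 120 N. Pads are 22 mm wide; open, the fingers measure 114 mm over their backs; the gripper's body (76 mm by 85 mm) begins 54 mm behind the grasp point. The pads swing forward as they close: fully open they stand 13 mm farther back than shut.
Start: joints at [-63.684, 29.078, -13.613, 85.955, 7.202, 65.827, -8.869], TCP at [0.217, 0.586, 0.304] pointing down, gripper open.
Joint ranges: [-176.47, 176.47], [-13.61, 117.27], [-81.72, 77.17], [0.22, 143.17], [-87.28, 267.28], [10, 112.55], [-165.47, 165.47]. Speed limits (degrees/s): [136.94, 136.94, 180, 180, 180, 180, 180].

INTERFACE

Orientations are given as [roll, pitch, yaw] about the fixed x, y, z axes, in that order (R = Rz(yaw) Ry(pitch) Rx(roll)).
In Python, from rig import sense, grab_frame, camera_model, sign_off, search_frame, spot_point gives the robot as it stands.
- The arm moves only by the tool move_arm, never from a script. Its argument "deltas" is a list of rows, each an object with "grip": the opening, from 0 (shut) to 1 (fully open); "travel": the shift along the tool's x, y, z in mm, a list of three; "roll": the turn about the tool's z in degrees. A call has 1 to 8 rows; each row shifts and turns the commanded pose from where the row before left it, along the tool's axes as they then stand; what a row does not reach is not made up. A row lasts 1/10 s, in which the tool goes at most 50 mm and 8.59 degrees, less where a joint would pass 70% of its speed; a pose out of reach is approached as far as the arm can. A call with a gripper value outside its range is refused whole. The fingers move at their own pace and stop on an object; "squeeze" is the grip in N (left out, the last holds). Time passes only in rows, so rows that do not move let the fingers close. It gives the time, the measured TCP pose, the force, the opening and the grip force at its end, in the units of the state.
- sense(): the state, without advancing time (a new reading comes with each control period).
- grab_frame(name): name is "scene" or "top" or "wrist"; returns the picture (480x640x3 uint8, red, green, blue); there is no depth.
- camera_model(name): a dict with "camera_matrix" (3x3 intrinsics, pixels), "distortion" ([k1, k2, p1, p2, k3] as OpenCV has them; the pictures are not rectified), "camera_from_world" (4x4, takes a point from world to camera coordinates); the wrist camera has in their place "tool_from_camera" (4x4, takes a point from camera to tool coordinates, whose origin is the TCP and whose axes are the flange's). Camera axes: x right, y up, looking along -z (the intrinsics and any distortion apply to the point x, -y, -z); pixel columns grow to the right and rows downward; lengths in m; the calibration is good to about 2 mm. A picture is of the moment at which its call begins: read the wrist's pose just before it. camera_model takes no time and is no camera call.
- sign_off(): hands the job in; it is judged then, once.
Trained networks look in the newest picture that a camera, given by its name, has taken for a name from the list of things; names that differ only in an ending like _2 or _b are one class to them, and where a whole thing is asked for, a point or a joint stands for the part that bears it (a point fixed in the world has none). Each returns a list of dicts, best first, with "conf" (0 to 1); they miss things now and then, are a little off and sometimes report something else, mostly with a low value. They report only what shows in the picture. A call takes as long as a camera call.
- search_frame(query, camera): "location" ([x, y, z] in m, in the coordinates of the camera as it stood for that picture, good to about 4 mm: the middle of the surface that is visible of it).
- spot_point(query, camera): "location" ([x, y, z] in m, in the coordinates of the camera as it stood for that picture, good to about 4 mm: a listed point, or the origin of a listed thing).
The state is a dict: "time_s": time; "q": joint angles; "joint_vel": joint speeds; "joint_torque": joint torques, N m; "tool_pos": TCP position; "tcp_rot": TCP orientation; "wrist_force": force on the tool from outside, world axes, zero at the start; "moment": the same for the moment, N m; "gripper_width": finger opening in m; "grasp_force": force on a finger pad.
Only numpy, scipy, OpenCV 4.12 (cv2) and the standard library are available. Lean on these libraries where they do the work, as an engineer would, in place of code of your own. Each camera call takes 0.05 s, during which the arm holds its last target. There are 200 camera calls.

## Working session

There is one attempt and no reset: what is moved stays moved. The work goes in short steps, Python scripts to look and compute and a tool call to move; the robot and the scene stay as the last step left them, time stands still between calls to the robot, and variables do not carry over. Pictures are saved under pics/ and viewed, at most 10 in all, crops included, and the job is handed in when it is done.

Besides the shell and the picture viewer there is one more tool, called after ">>>" as name([rows], argument=value, ...), one row to a line, values as JSON. move_arm: Moves the arm, as the interface text tells. Its arguments: {"type":"object","properties":{"deltas":{"type":"array"},"squeeze":{"type":"number"}},"required":["deltas"]}

```bash
ls; mkdir -p pics
cat > h.py <<'E'
import numpy as np,cv2
from rig import *
from scipy.spatial.transform import Rotation as R
def w(cam,p):
    m=camera_model(cam)
    return (np.linalg.inv(np.array(m["camera_from_world"]))@np.r_[p,1])[:3]
E
python3 - <<'E'
from h import *
print(sense())
for c in("scene","top"):
    cv2.imwrite(f"pics/{c}0.png",grab_frame(c)[:,:,::-1])
    for q in("tap_axis","spout_outlet","lever_tip","pot","mixing_bowl","soap","mug"):
        r=spot_point(q,c)
        print(c,q,[(round(d["conf"],2),w(c,d["location"]).round(3)) for d in r[:2]])
E
```

```text
pics
{'time_s': 0.0, 'q': array([-63.68195255,  29.12574332, -13.6071848 ,  86.01156438,
         7.20259445,  65.82635228,  -8.86836984]), 'joint_vel': array([0.05545625, 0.03675155, 0.06030969, 0.01626822, 0.0809156 ,
       0.01348993, 0.05766271]), 'joint_torque': array([ 2.14762763e-04, -6.20597863e+01, -2.18595520e+00, -2.49649823e+01,
        1.28026656e-02,  1.20144899e-02, -6.59713777e-06]), 'tool_pos': array([0.21651595, 0.58588046, 0.30300894]), 'tcp_rot': array([-1.79895190e+02,  3.52573968e-03,  1.59727489e+02]), 'wrist_force': array([-0.7233873 , -0.83504793, -0.64949071]), 'moment': array([-0.01413748, -0.02611952,  0.00317665]), 'grasp_force': 0.0, 'gripper_width': 0.08565285357601524}
scene tap_axis [(0.8, array([0.676, 0.042, 0.005]))]
scene spout_outlet [(0.78, array([0.441, 0.001, 0.11 ]))]
scene lever_tip [(0.6, array([0.573, 0.076, 0.175]))]
scene pot [(0.57, array([ 0.5  , -0.097, -0.145]))]
scene mixing_bowl [(0.79, array([ 0.502,  0.179, -0.144]))]
scene soap [(0.84, array([ 0.69 , -0.211,  0.004]))]
scene mug [(0.77, array([0.671, 0.299, 0.002]))]
top tap_axis [(0.75, array([0.677, 0.036, 0.007]))]
top spout_outlet [(0.58, array([ 0.442, -0.002,  0.105]))]
top lever_tip [(0.79, array([0.571, 0.079, 0.169]))]
top pot [(0.71, array([ 0.5  , -0.104, -0.145])), (0.52, array([ 0.431,  0.545, -0.002]))]
top mixing_bowl [(0.76, array([ 0.505,  0.17 , -0.15 ]))]
top soap [(0.69, array([ 0.691, -0.214, -0.001]))]
top mug [(0.9, array([0.667, 0.3  , 0.001]))]
```

View pics/top0.png

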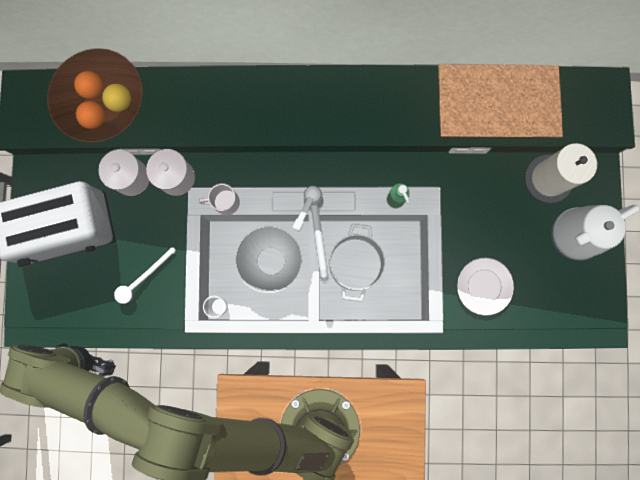

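View pics/scene0.png

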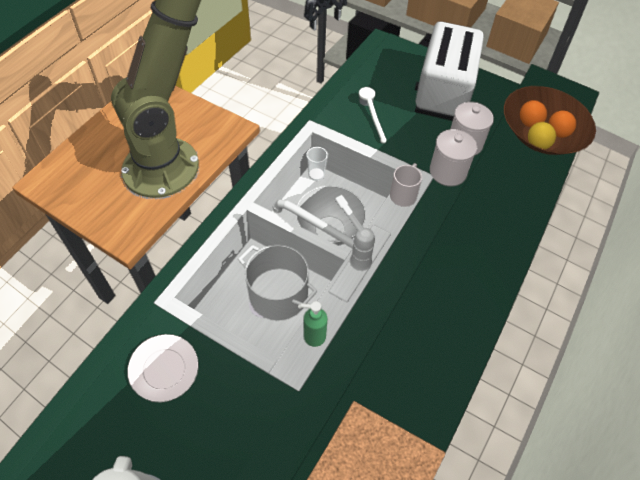

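The top view shows the tap axis at about (313,193), the outlet at (323,275), the lever tip at (298,228), and the pot in the right bowl at (357,262). Both cameras agree: the spout stands at about 9.6°, the target is about 38°, and the lever is at about -20°. I'll approach on the spout's left, with the gripper shut and held high.

>>> move_arm([
  {"grip": 0, "travel": [0, 0, 0], "roll": -7.6},
  {"grip": 0, "travel": [0, 0, 0], "roll": -7.6},
  {"grip": 0, "travel": [0, 0, 0], "roll": -7.6},
  {"grip": 0, "travel": [0, 0, 0], "roll": -7.6},
  {"grip": 0, "travel": [-10, -35, 0], "roll": 0},
  {"grip": 0, "travel": [-11, -35, 0], "roll": 0},
  {"grip": 0, "travel": [-11, -35, 0], "roll": 0},
  {"grip": 0, "travel": [-11, -35, 0], "roll": 0},
], squeeze=20)

```text
time_s: 1.6
tool_pos: [0.2841, 0.4547, 0.3039]
tcp_rot: [180.0, 0.0, -169.9]
wrist_force: [1.3, 1.1, 0.3]
gripper_width: 0.0003
grasp_force: 0.0
```

>>> move_arm([
  {"grip": 0, "travel": [-11, -35, 0], "roll": 0},
  {"grip": 0, "travel": [-11, -35, 0], "roll": 0},
  {"grip": 0, "travel": [-11, -35, 0], "roll": 0},
  {"grip": 0, "travel": [-11, -35, 0], "roll": 0},
  {"grip": 0, "travel": [-11, -35, 0], "roll": 0},
  {"grip": 0, "travel": [-11, -35, 0], "roll": 0},
  {"grip": 0, "travel": [-11, -35, 0], "roll": 0},
  {"grip": 0, "travel": [-11, -35, 0], "roll": 0},
])

```text
time_s: 2.4
tool_pos: [0.4199, 0.1945, 0.3042]
tcp_rot: [180.0, 0.0, -169.9]
wrist_force: [0.3, 0.2, 0.6]
gripper_width: -0.0002
grasp_force: 0.0
```

```bash
cat >> h.py <<'E'
def wr(p,s):
    T=np.array(camera_model("wrist")["tool_from_camera"])
    return R.from_euler("xyz",s["tcp_rot"],degrees=True).apply((T@np.r_[p,1])[:3])+s["tool_pos"]
E
python3 - <<'E'
from h import *
s=sense();print(s["time_s"],s["tool_pos"],s["tcp_rot"],s["q"].round(1),s["gripper_width"])
cv2.imwrite("pics/w1.png",grab_frame("wrist")[:,:,::-1])
for q in("tap_axis","spout_outlet","lever_tip","pot"):
    print(q,[(round(d["conf"],2),wr(d["location"],s).round(3)) for d in spot_point(q,"wrist")[:2]])
E
```

```text
2.4 [0.41992005 0.1944649  0.30416808] [ 1.79994469e+02  4.03569643e-02 -1.69868430e+02] [-15.2  14.9 -16.3 109.2   5.   56.6  66.4] -0.00021424325113754078
tap_axis [(0.64, array([0.676, 0.037, 0.003]))]
spout_outlet [(0.56, array([ 0.438, -0.001,  0.11 ]))]
lever_tip []
pot [(0.65, array([ 0.5  , -0.105, -0.146]))]
```

>>> move_arm([
  {"grip": 0, "travel": [-10, -36, 0], "roll": 0},
  {"grip": 0, "travel": [-10, -36, 0], "roll": 0},
  {"grip": 0, "travel": [-10, -36, 0], "roll": 0},
  {"grip": 0, "travel": [-11, -36, 0], "roll": 0},
  {"grip": 0, "travel": [0, 0, 38], "roll": 0},
  {"grip": 0, "travel": [0, 0, 38], "roll": 0},
  {"grip": 0, "travel": [0, 0, 39], "roll": 0},
  {"grip": 0, "travel": [0, 0, 0], "roll": 0},
])

```text
time_s: 3.45
tool_pos: [0.4825, 0.0624, 0.1852]
tcp_rot: [179.9, -0.5, -169.7]
wrist_force: [-0.9, -0.2, 0.8]
gripper_width: -0.0001
grasp_force: 0.0
```

Run:
```python
from h import *
s=sense();print(s["time_s"],s["tool_pos"],s["tcp_rot"],s["wrist_force"])
A=np.array([.6763,.038]);r=.185
def pose(deg,off=.0255):
    t=np.radians(deg);return A+r*np.array([-np.cos(t),-np.sin(t)])+off*np.array([-np.sin(t),np.cos(t)])
p=s["tool_pos"][:2];yaw=s["tcp_rot"][2]%360
seq=[(9.6,.0255)]+[(9.6+28.6*i/12,.0255) for i in range(1,13)]
for d,o in seq:
    q=pose(d,o);y=np.radians(yaw);dx=q-p
    X=np.array([np.cos(y),np.sin(y)]);Y=np.array([np.sin(y),-np.cos(y)])
    print(d,q.round(3),(1000*np.array([dx@X,dx@Y])).round(1),"roll",round(yaw-(180+d),2))
    p=q;yaw=180+d
```

```text
3.45 [0.48252687 0.06243895 0.18523021] [ 179.94130237   -0.46238105 -169.71893304] [-0.86268912 -0.16440193  0.83985935]
9.6 [0.49  0.032] [ -1.6 -30.9] roll 0.68
11.983333333333333 [0.49  0.025] [ 0.9 -7.7] roll -2.38
14.366666666666667 [0.491 0.017] [ 0.9 -7.7] roll -2.38
16.75 [0.492 0.009] [ 0.9 -7.7] roll -2.38
19.133333333333333 [0.493 0.001] [ 0.9 -7.7] roll -2.38
21.516666666666666 [ 0.495 -0.006] [ 0.9 -7.7] roll -2.38
23.900000000000002 [ 0.497 -0.014] [ 0.9 -7.7] roll -2.38
26.28333333333333 [ 0.499 -0.021] [ 0.9 -7.7] roll -2.38
28.666666666666664 [ 0.502 -0.028] [ 0.9 -7.7] roll -2.38
31.050000000000004 [ 0.505 -0.036] [ 0.9 -7.7] roll -2.38
33.43333333333333 [ 0.508 -0.043] [ 0.9 -7.7] roll -2.38
35.81666666666667 [ 0.511 -0.05 ] [ 0.9 -7.7] roll -2.38
38.2 [ 0.515 -0.056] [ 0.9 -7.7] roll -2.38
```

>>> move_arm([
  {"grip": 0, "travel": [0, -10, 0], "roll": 0},
  {"grip": 0, "travel": [-1, -10, 0], "roll": 0},
  {"grip": 0, "travel": [0, -6, 0], "roll": 0},
  {"grip": 0, "travel": [0, -5, 0], "roll": 0},
  {"grip": 0, "travel": [1, -8, 0], "roll": -2.4},
  {"grip": 0, "travel": [1, -8, 0], "roll": -2.4},
  {"grip": 0, "travel": [1, -8, 0], "roll": -2.4},
  {"grip": 0, "travel": [0, 0, 0], "roll": 0},
])

```text
time_s: 4.25
tool_pos: [0.4942, 0.0057, 0.1897]
tcp_rot: [-180.0, 0.1, -162.8]
wrist_force: [0.5, 0.0, 0.0]
gripper_width: 0.0001
grasp_force: 0.0
```

Run:
```python
from h import *
s=sense();print(s["time_s"],s["tool_pos"],s["wrist_force"])
A=np.array([.6763,.038])
for c in("scene","top","wrist"):
    im=grab_frame(c)
    cv2.imwrite(f"pics/{c}2.png",im[:,:,::-1])
    for d in spot_point("spout_outlet",c)[:1]:
        q=wr(d["location"],s) if c=="wrist" else w(c,d["location"]);print(c,d["conf"],q,np.degrees(np.arctan2(A[1]-q[1],A[0]-q[0])))
im=cv2.imread("pics/scene2.png")[130:310,200:440]
cv2.imwrite("pics/scene2c.png",cv2.resize(im,None,fx=3,fy=3))
```

```text
4.25 [0.49423258 0.00567338 0.18965637] [0.47924046 0.02372387 0.04490797]
scene 0.56 [ 0.44791953 -0.03298629  0.11020392] 17.266534919258124
wrist 0.73 [ 0.44644078 -0.03259756  0.11132609] 17.073497972819712
```

View pics/scene2c.png

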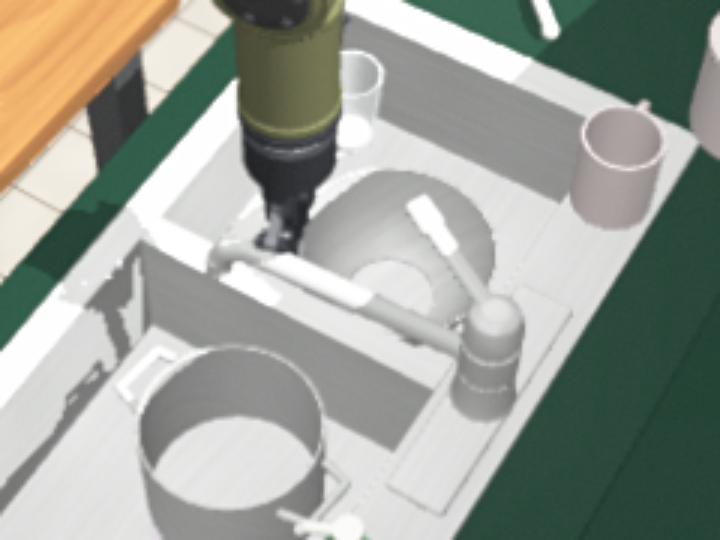

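The crop shows the finger behind the tube, next to the outlet at about (225,255). The spout has swung to 17.2°, where the model puts it, so I'll continue.

>>> move_arm([
  {"grip": 0, "travel": [1, -8, 0], "roll": -2.4},
  {"grip": 0, "travel": [1, -8, 0], "roll": -2.4},
  {"grip": 0, "travel": [1, -8, 0], "roll": -2.4},
  {"grip": 0, "travel": [1, -8, 0], "roll": -2.4},
  {"grip": 0, "travel": [1, -8, 0], "roll": -2.4},
  {"grip": 0, "travel": [1, -7, 0], "roll": -2.4},
  {"grip": 0, "travel": [0, -5, 0], "roll": -1.2},
  {"grip": 0, "travel": [0, 0, 0], "roll": 0},
])

```text
time_s: 5.35
tool_pos: [0.5095, -0.0432, 0.1888]
tcp_rot: [-180.0, -0.0, -147.1]
wrist_force: [0.0, 0.9, 0.5]
gripper_width: 0.0
grasp_force: 0.0
```

```bash
cat > m.py <<'E'
from h import *
s=sense();print(s["time_s"],s["tool_pos"],s["tcp_rot"],s["wrist_force"])
A=np.array([.6763,.038])
for c in("scene","top","wrist"):
    grab_frame(c)
    for n in ("spout_outlet","lever_tip","pot"):
      for d in spot_point(n,c)[:1]:
        q=wr(d["location"],s) if c=="wrist" else w(c,d["location"]);print(c,n,round(d["conf"],2),q.round(4),np.degrees(np.arctan2(A[1]-q[1],A[0]-q[0])).round(1))
E
python3 m.py
```

```text
5.35 [ 0.5095235  -0.04317456  0.18878577] [-1.79998085e+02 -1.08811202e-02 -1.47114555e+02] [0.02648855 0.90732542 0.47785909]
scene spout_outlet 0.97 [ 0.4762 -0.0904  0.1114] 32.7
scene lever_tip 0.79 [0.5729 0.0763 0.1735] -20.3
scene pot 0.7 [ 0.5008 -0.1028 -0.1465] 38.7
top lever_tip 0.65 [0.5701 0.0802 0.1698] -21.7
wrist spout_outlet 0.7 [ 0.4729 -0.0954  0.1106] 33.3
wrist lever_tip 0.75 [ 0.4992  0.1699 -0.1467] -36.7
wrist pot 0.83 [ 0.4992 -0.105  -0.1485] 38.9
```

>>> move_arm([
  {"grip": 0, "travel": [1, -6, 0], "roll": -2},
  {"grip": 0, "travel": [1, -6, 0], "roll": -2},
  {"grip": 0, "travel": [0, -4, 0], "roll": -1},
  {"grip": 0, "travel": [0, -2, 0], "roll": -0.5},
  {"grip": 0, "travel": [0, 0, 0], "roll": 0},
  {"grip": 0, "travel": [0, 0, 0], "roll": 0},
])

```text
time_s: 6.55
tool_pos: [0.5181, -0.0588, 0.1889]
tcp_rot: [-180.0, 0.0, -141.6]
wrist_force: [-0.2, 0.0, 0.4]
gripper_width: 0.0002
grasp_force: 0.0
```

```bash
python3 m.py
```

```text
6.55 [ 0.51807655 -0.0587507   0.18887159] [-1.79986271e+02  1.32634332e-03 -1.41609035e+02] [-0.21981958  0.0323931   0.37252957]
scene spout_outlet 0.86 [ 0.4869 -0.1111  0.1082] 38.2
scene lever_tip 0.73 [ 0.4899 -0.1099  0.1082] 38.4
scene pot 0.58 [ 0.498  -0.1005 -0.1444] 37.8
top lever_tip 0.6 [0.5728 0.081  0.1688] -22.6
wrist spout_outlet 0.68 [ 0.4861 -0.1128  0.1123] 38.4
wrist pot 0.8 [ 0.4989 -0.1034 -0.1458] 38.6
```

The outlet is at 38.3°, which matches the pot's bearing. Next I'll back off, rise, and move to the left of the lever.

>>> move_arm([
  {"grip": 0, "travel": [0, 15, 0], "roll": 0},
  {"grip": 0, "travel": [0, 20, 0], "roll": 0},
  {"grip": 0, "travel": [0, 0, -37], "roll": 0},
  {"grip": 0, "travel": [0, 0, -37], "roll": 0},
  {"grip": 0, "travel": [0, 0, -37], "roll": 0},
  {"grip": 0, "travel": [0, 0, 0], "roll": 8.5},
  {"grip": 0, "travel": [0, 0, 0], "roll": 8.5},
  {"grip": 0, "travel": [0, 0, 0], "roll": 8.5},
])

```text
time_s: 7.95
tool_pos: [0.4955, -0.0303, 0.3002]
tcp_rot: [180.0, 0.0, -167.4]
wrist_force: [0.5, -0.7, -0.0]
gripper_width: -0.0003
grasp_force: 0.0
```

>>> move_arm([
  {"grip": 0, "travel": [0, 0, 0], "roll": 8.5},
  {"grip": 0, "travel": [0, 0, 0], "roll": 8.5},
  {"grip": 0, "travel": [0, 0, 0], "roll": 8.5},
  {"grip": 0, "travel": [0, 0, 0], "roll": 8.5},
  {"grip": 0, "travel": [0, 0, 0], "roll": 0},
  {"grip": 0, "travel": [0, 0, 0], "roll": 0},
])

```text
time_s: 8.55
tool_pos: [0.4958, -0.0305, 0.2998]
tcp_rot: [-180.0, -0.0, 159.2]
wrist_force: [-0.0, -0.5, -0.0]
gripper_width: 0.0001
grasp_force: 0.0
```

```bash
cat >> h.py <<'E'
A=np.array([.6763,.038])
def plan(seq,r):
    s=sense();print(s["time_s"],s["tool_pos"],s["tcp_rot"],s["wrist_force"],s["q"].round(1))
    p=s["tool_pos"][:2];yaw=s["tcp_rot"][2]%360
    for d,o in seq:
        t=np.radians(d);q=A+r*np.array([-np.cos(t),-np.sin(t)])+o*np.array([-np.sin(t),np.cos(t)])
        y=np.radians(yaw);dx=q-p
        print(d,q.round(3),(1000*np.array([dx@[np.cos(y),np.sin(y)],dx@[np.sin(y),-np.cos(y)]])).round(1),"roll",round(yaw-(180+d),2))
        p=q;yaw=180+d
E
python3 -c "
from h import *
plan([(-21.5,.051),(-21.5,.026)]+[(-21.5+73.1*i/16,.026) for i in range(1,17)],.095)"; python3 m.py
```

```text
8.55 [ 0.49579987 -0.0304817   0.29982555] [-1.79996594e+02 -1.54404117e-02  1.59224573e+02] [-0.03656682 -0.48333981 -0.03235075] [  6.9  17.8  -8.4 105.2   3.   57.2  66.5]
-21.5 [0.607 0.12 ] [-50.1 180.3] roll 0.72
-21.5 [0.597 0.097] [  0. -25.] roll 0.0
-16.93125 [0.593 0.091] [ 1.8 -7.6] roll -4.57
-12.3625 [0.589 0.084] [ 1.8 -7.6] roll -4.57
-7.793750000000001 [0.586 0.077] [ 1.8 -7.6] roll -4.57
-3.2250000000000014 [0.583 0.069] [ 1.8 -7.6] roll -4.57
1.34375 [0.581 0.062] [ 1.8 -7.6] roll -4.57
5.912499999999998 [0.579 0.054] [ 1.8 -7.6] roll -4.57
10.481249999999996 [0.578 0.046] [ 1.8 -7.6] roll -4.57
15.049999999999997 [0.578 0.038] [ 1.8 -7.6] roll -4.57
19.61875 [0.578 0.031] [ 1.8 -7.6] roll -4.57
24.1875 [0.579 0.023] [ 1.8 -7.6] roll -4.57
28.756249999999994 [0.581 0.015] [ 1.8 -7.6] roll -4.57
33.324999999999996 [0.583 0.008] [ 1.8 -7.6] roll -4.57
37.89375 [0.585 0.   ] [ 1.8 -7.6] roll -4.57
42.46249999999999 [ 0.589 -0.007] [ 1.8 -7.6] roll -4.57
47.03125 [ 0.593 -0.014] [ 1.8 -7.6] roll -4.57
51.599999999999994 [ 0.597 -0.02 ] [ 1.8 -7.6] roll -4.57
8.55 [ 0.49579987 -0.0304817   0.29982555] [-1.79996594e+02 -1.54404117e-02  1.59224573e+02] [-0.03656682 -0.48333981 -0.03235075]
scene spout_outlet 0.83 [ 0.4887 -0.1133  0.1083] 38.9
scene lever_tip 0.54 [0.5696 0.0778 0.1728] -20.4
scene pot 0.67 [ 0.5012 -0.1018 -0.1432] 38.6
top spout_outlet 0.55 [ 0.4901 -0.1123  0.1061] 38.9
top lever_tip 0.8 [0.5725 0.0787 0.1712] -21.4
top pot 0.58 [ 0.5018 -0.1015 -0.1442] 38.6
wrist spout_outlet 0.59 [ 0.4899 -0.1126  0.1117] 38.9
wrist lever_tip 0.62 [0.5723 0.081  0.1731] -22.4
wrist pot 0.74 [ 0.4993 -0.1008 -0.1465] 38.1
```

The spout stayed put. I'll move beside the lever and go down, so the fingertips are at about z 0.148, below the blade but well above the tube.

>>> move_arm([
  {"grip": 0, "travel": [-10, 36, 0], "roll": 0.7},
  {"grip": 0, "travel": [-10, 36, 0], "roll": 0},
  {"grip": 0, "travel": [-10, 36, 0], "roll": 0},
  {"grip": 0, "travel": [-10, 36, 0], "roll": 0},
  {"grip": 0, "travel": [-10, 36, 0], "roll": 0},
  {"grip": 0, "travel": [0, 0, 39], "roll": 0},
  {"grip": 0, "travel": [0, 0, 39], "roll": 0},
  {"grip": 0, "travel": [0, 0, 0], "roll": 0},
])

```text
time_s: 9.95
tool_pos: [0.6066, 0.1172, 0.2168]
tcp_rot: [-179.7, -0.5, 158.3]
wrist_force: [-1.0, -0.2, 0.0]
gripper_width: -0.0003
grasp_force: 0.0
```

```bash
python3 -c "
from h import *
plan([(-21.5,.026)],.095)"
```

```text
9.95 [0.60655544 0.11719865 0.21675494] [-179.6773224    -0.46513115  158.26699412] [-0.96354941 -0.19755181  0.03982683] [-7.6 32.9 -9.1 93.6  6.  54.6 49.4]
-21.5 [0.597 0.097] [  1.  -22.1] roll -0.23
```

>>> move_arm([
  {"grip": 0, "travel": [0, 0, 0], "roll": 0},
  {"grip": 0, "travel": [1, -8, 0], "roll": 0},
  {"grip": 0, "travel": [0, -8, 0], "roll": 0},
  {"grip": 0, "travel": [0, -6, 0], "roll": 0},
  {"grip": 0, "travel": [2, -8, 0], "roll": -4.6},
  {"grip": 0, "travel": [2, -8, 0], "roll": -4.6},
  {"grip": 0, "travel": [2, -7, 0], "roll": -4.6},
  {"grip": 0, "travel": [2, -8, 0], "roll": -4.6},
])

```text
time_s: 10.75
tool_pos: [0.5846, 0.0695, 0.2232]
tcp_rot: [179.9, 0.1, 176.8]
wrist_force: [0.8, 1.0, 0.6]
gripper_width: 0.0001
grasp_force: 0.8
```

>>> move_arm([
  {"grip": 0, "travel": [2, -8, 0], "roll": -4.6},
  {"grip": 0, "travel": [2, -8, 0], "roll": -4.6},
  {"grip": 0, "travel": [2, -7, 0], "roll": -4.6},
  {"grip": 0, "travel": [2, -8, 0], "roll": -4.6},
  {"grip": 0, "travel": [0, 0, 0], "roll": 0},
  {"grip": 0, "travel": [0, 0, 0], "roll": 0},
])

```text
time_s: 11.35
tool_pos: [0.5783, 0.0379, 0.2225]
tcp_rot: [-180.0, 0.0, -165.2]
wrist_force: [-0.2, 1.9, 0.2]
gripper_width: 0.0003
grasp_force: 0.0
```

```bash
python3 -c "
from h import *
plan([(15,.026),(45,.026)],.095)"; python3 m.py
```

```text
11.35 [0.57826679 0.03786843 0.22245104] [-1.79979498e+02  3.72903906e-02 -1.65171600e+02] [-0.24679544  1.89924828  0.18077952] [  6.5  30.  -19.6  99.6  12.2  52.5  86.7]
15 [0.578 0.039] [0.3 0.8] roll -0.17
45 [ 0.591 -0.011] [  0.3 -51. ] roll -30
11.35 [0.57826679 0.03786843 0.22245104] [-1.79979498e+02  3.72903906e-02 -1.65171600e+02] [-0.24679544  1.89924828  0.18077952]
scene spout_outlet 0.64 [ 0.4887 -0.1108  0.1072] 38.4
scene lever_tip 0.81 [0.5659 0.0055 0.174 ] 16.4
scene pot 0.75 [ 0.4944 -0.0996 -0.1465] 37.1
top spout_outlet 0.76 [ 0.4901 -0.1123  0.1064] 38.9
top pot 0.89 [ 0.4969 -0.1024 -0.143 ] 38.1
wrist lever_tip 0.64 [0.5673 0.0062 0.1685] 16.3
wrist pot 0.75 [ 0.4985 -0.1076 -0.1463] 39.3
```

>>> move_arm([
  {"grip": 0, "travel": [2, -8, 0], "roll": -4.6},
  {"grip": 0, "travel": [2, -7, 0], "roll": -4.6},
  {"grip": 0, "travel": [2, -8, 0], "roll": -4.6},
  {"grip": 0, "travel": [2, -8, 0], "roll": -4.6},
  {"grip": 0, "travel": [2, -7, 0], "roll": -4.6},
  {"grip": 0, "travel": [2, -8, 0], "roll": -4.6},
  {"grip": 0, "travel": [0, 0, 0], "roll": 0},
  {"grip": 0, "travel": [0, 0, 0], "roll": 0},
])

```text
time_s: 12.75
tool_pos: [0.5879, -0.0076, 0.2218]
tcp_rot: [180.0, -0.0, -137.5]
wrist_force: [0.1, 0.6, -0.2]
gripper_width: 0.0003
grasp_force: 0.0
```

>>> move_arm([
  {"grip": 0, "travel": [1, -4, 0], "roll": -2.3},
  {"grip": 0, "travel": [0, 0, 0], "roll": 0},
  {"grip": 0, "travel": [0, 0, 0], "roll": 0},
])

```text
time_s: 13.05
tool_pos: [0.5899, -0.0108, 0.2219]
tcp_rot: [180.0, 0.0, -135.2]
wrist_force: [0.7, 0.3, 0.8]
gripper_width: 0.0003
grasp_force: 0.0
```

```bash
python3 m.py; python3 -c "
from h import *
cv2.imwrite('pics/top3.png',cv2.resize(grab_frame('top')[160:350,170:460,::-1],None,fx=2.7,fy=2.7))"
```

```text
13.05 [ 0.58985768 -0.01079572  0.22190302] [ 1.79999339e+02  1.30149121e-03 -1.35168205e+02] [0.72692422 0.31665337 0.76277539]
scene spout_outlet 0.7 [ 0.4903 -0.1119  0.1089] 38.9
scene lever_tip 0.53 [ 0.5945 -0.0432  0.1719] 44.8
scene pot 0.73 [ 0.4996 -0.0993 -0.1435] 37.9
wrist spout_outlet 0.56 [ 0.5     0.1711 -0.1436] -37.1
wrist lever_tip 0.8 [ 0.5931 -0.04    0.1693] 43.1
wrist pot 0.8 [ 0.4982 -0.1012 -0.1461] 38.0
```

View pics/top3.png

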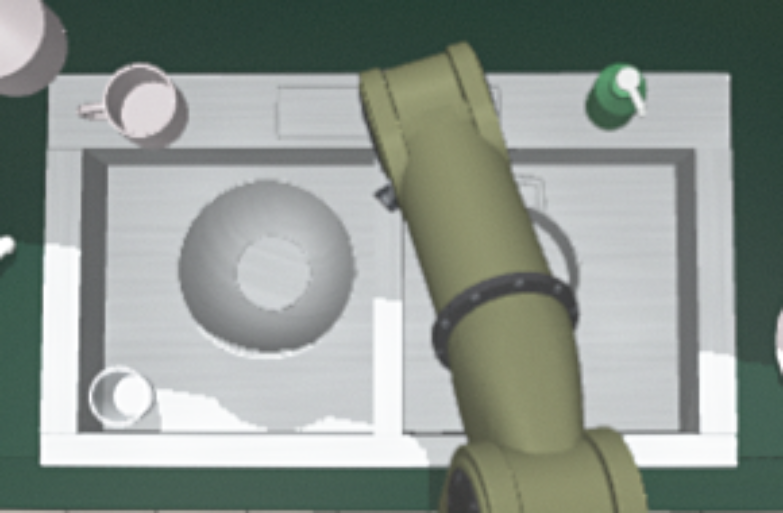

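The crop shows the sink's corners at about (48,73), (730,73), (40,466) and (737,466). I'll back-project these to get the counter's yaw and so predict where the lever stop is.

```bash
python3 -c "
from h import *
m=camera_model('top');K=np.array(m['camera_matrix']);T=np.linalg.inv(np.array(m['camera_from_world']))
px=np.array([[48,73],[730,73],[40,466],[737,466]],float)/2.7+[170,160]
u=cv2.undistortPoints(px[:,None],K,np.array(m['distortion']))[:,0]
P=[]
for a,b in u:
    d=T[:3,:3]@[a,-b,-1];c=T[:3,3];P.append(c-d*c[2]/d[2])
P=np.array(P);print(P.round(3));
for i,j in((1,0),(3,2),):
    d=P[j]-P[i];print(np.degrees(np.arctan2(-d[0],d[1])))
for i,j in((2,0),(3,1)):
    d=P[j]-P[i];print(np.degrees(np.arctan2(d[1],d[0])))
plan([(45,.026),(48,.026)],.095)"
```

```text
[[ 0.714  0.421  0.   ]
 [ 0.731 -0.351  0.   ]
 [ 0.272  0.41   0.   ]
 [ 0.292 -0.361  0.   ]]
1.2568286444636074
1.4584401516037002
1.4811135592448854
1.2683571558587277
13.7 [ 0.58994276 -0.01105106  0.22189106] [ 1.79991927e+02  4.34178132e-03 -1.35064371e+02] [-0.93790437  0.70518056  0.23841477] [ 16.2  31.9 -27.8  97.9  17.6  54.6 116.7]
45 [ 0.591 -0.011] [-0.7 -0.4] roll -0.06
48 [ 0.593 -0.015] [ 1.2 -5. ] roll -3
```

The counter is turned +1.4°, so the stop should be near 53°. From here I'll go in small steps and watch the force.

>>> move_arm([
  {"grip": 0, "travel": [1, -4, 0], "roll": -2.5},
  {"grip": 0, "travel": [1, -4, 0], "roll": -2.5},
  {"grip": 0, "travel": [0, -3, 0], "roll": -1.8},
  {"grip": 0, "travel": [0, 0, 0], "roll": 0},
  {"grip": 0, "travel": [0, 0, 0], "roll": 0},
])

```text
time_s: 14.2
tool_pos: [0.5968, -0.0202, 0.2219]
tcp_rot: [-180.0, 0.0, -128.3]
wrist_force: [0.6, -0.0, 0.4]
gripper_width: 0.0003
grasp_force: 0.0
```

>>> move_arm([
  {"grip": 0, "travel": [0, -1.5, 0], "roll": -1},
  {"grip": 0, "travel": [0, 0, 0], "roll": 0},
  {"grip": 0, "travel": [0, 0, 0], "roll": 0},
])

```text
time_s: 14.5
tool_pos: [0.5978, -0.021, 0.2219]
tcp_rot: [180.0, -0.0, -127.3]
wrist_force: [-0.6, 0.2, -1.0]
gripper_width: -0.0001
grasp_force: 0.3
```

>>> move_arm([
  {"grip": 0, "travel": [0, -1, 0], "roll": 0},
  {"grip": 0, "travel": [0, 0, 0], "roll": 0},
  {"grip": 0, "travel": [0, 0, 0], "roll": 0},
])

```text
time_s: 14.8
tool_pos: [0.5986, -0.0216, 0.2219]
tcp_rot: [180.0, -0.0, -127.3]
wrist_force: [-1.4, -0.3, 0.5]
gripper_width: -0.0
grasp_force: 0.5
```

```bash
python3 m.py; python3 -c "
from h import *
plan([(53,.026)],.095)"
```

```text
14.8 [ 0.59856751 -0.02164995  0.22187073] [ 1.79996138e+02 -7.35852228e-03 -1.27275574e+02] [-1.36122557 -0.31669387  0.51156008]
scene spout_outlet 0.58 [ 0.4903 -0.1117  0.1101] 38.8
scene lever_tip 0.69 [ 0.608  -0.0527  0.1749] 53.0
scene pot 0.75 [ 0.4974 -0.1015 -0.1441] 38.0
top pot 0.31 [ 0.4346 -0.4865 -0.001 ] 65.3
wrist spout_outlet 0.69 [ 0.6904 -0.2142  0.0022] 93.2
wrist lever_tip 0.92 [ 0.6068 -0.0551  0.1708] 53.3
wrist pot 0.64 [ 0.4992 -0.1056 -0.1483] 39.0
15.4 [ 0.59859087 -0.02164232  0.2218594 ] [ 1.79996704e+02 -3.39264716e-03 -1.27272922e+02] [-1.49883147 -0.14690164  0.02957764] [ 18.2  33.  -29.8  96.5  19.1  55.7 124.2]
53 [ 0.598 -0.022] [ 0.6 -0.2] roll -0.27
```

>>> move_arm([
  {"grip": 0, "travel": [0, -1, 0], "roll": 0},
  {"grip": 0, "travel": [0, 0, 0], "roll": 0},
  {"grip": 0, "travel": [0, 0, 0], "roll": 0},
])

```text
time_s: 15.7
tool_pos: [0.5995, -0.0223, 0.2219]
tcp_rot: [-180.0, 0.0, -127.3]
wrist_force: [-1.1, -0.0, 0.2]
gripper_width: -0.0
grasp_force: 0.4
```

>>> move_arm([
  {"grip": 0, "travel": [0, -1, 0], "roll": 0},
  {"grip": 0, "travel": [0, 0, 0], "roll": 0},
  {"grip": 0, "travel": [0, 0, 0], "roll": 0},
])

```text
time_s: 16.0
tool_pos: [0.6003, -0.0229, 0.2219]
tcp_rot: [-180.0, 0.0, -127.3]
wrist_force: [-1.1, 0.4, -0.3]
gripper_width: -0.0001
grasp_force: 0.4
```

>>> move_arm([
  {"grip": 0, "travel": [0, -1, 0], "roll": 0},
  {"grip": 0, "travel": [0, 0, 0], "roll": 0},
  {"grip": 0, "travel": [0, 0, 0], "roll": 0},
])

```text
time_s: 16.3
tool_pos: [0.6008, -0.0232, 0.2219]
tcp_rot: [180.0, -0.0, -127.3]
wrist_force: [-3.1, 1.6, 1.7]
gripper_width: -0.0005
grasp_force: 1.6
```

>>> move_arm([
  {"grip": 0, "travel": [0, -1, 0], "roll": 0},
  {"grip": 0, "travel": [0, 0, 0], "roll": 0},
  {"grip": 0, "travel": [0, 0, 0], "roll": 0},
])

```text
time_s: 16.6
tool_pos: [0.601, -0.0234, 0.2218]
tcp_rot: [179.9, -0.0, -127.2]
wrist_force: [-6.1, 2.6, 2.9]
gripper_width: 0.0002
grasp_force: 3.1
```

The tool has stalled and the force has risen to about 7 N, so the lever is at its stop. I'll back straight off and then rise.

>>> move_arm([
  {"grip": 0, "travel": [0, 6, 0], "roll": 0},
  {"grip": 0, "travel": [0, 15, 0], "roll": 0},
  {"grip": 0, "travel": [0, 15, 0], "roll": 0},
  {"grip": 0, "travel": [0, 0, 0], "roll": 0},
  {"grip": 0, "travel": [0, 0, -35], "roll": 0},
  {"grip": 0, "travel": [0, 0, -40], "roll": 0},
  {"grip": 0, "travel": [0, 0, -40], "roll": 0},
  {"grip": 0, "travel": [0, 0, 0], "roll": 0},
])

```text
time_s: 17.4
tool_pos: [0.5759, -0.0021, 0.3427]
tcp_rot: [-179.5, 0.4, -127.3]
wrist_force: [0.7, 0.5, -0.4]
gripper_width: 0.0002
grasp_force: 0.0
```

>>> move_arm([
  {"grip": 0, "travel": [20, 35, 0], "roll": 0},
  {"grip": 0, "travel": [20, 35, 0], "roll": 0},
  {"grip": 0, "travel": [20, 35, 0], "roll": 0},
  {"grip": 0, "travel": [20, 35, 0], "roll": 0},
  {"grip": 0, "travel": [20, 35, 0], "roll": 0},
  {"grip": 0, "travel": [0, 0, 0], "roll": 0},
  {"grip": 0, "travel": [0, 0, 0], "roll": 0},
])

```text
time_s: 18.1
tool_pos: [0.3737, 0.0237, 0.3374]
tcp_rot: [-179.8, 0.0, -127.3]
wrist_force: [0.5, -0.0, 0.6]
gripper_width: 0.0001
grasp_force: 0.0
```

```bash
python3 m.py; python3 -c "
from h import *
cv2.imwrite('pics/scene4.png',cv2.resize(grab_frame('scene')[110:400,150:470,::-1],None,fx=2,fy=2))"
```

```text
18.1 [0.37369489 0.02366217 0.33735777] [-1.79847739e+02  3.08042690e-02 -1.27304395e+02] [ 0.48622262 -0.01244449  0.6078234 ]
scene spout_outlet 0.89 [ 0.4863 -0.1097  0.1077] 37.9
scene lever_tip 0.6 [ 0.6096 -0.0588  0.1731] 55.4
scene pot 0.84 [ 0.4966 -0.0974 -0.146 ] 37.0
top spout_outlet 0.74 [ 0.4903 -0.1151  0.1056] 39.5
top lever_tip 0.67 [ 0.6086 -0.056   0.1673] 54.2
top pot 0.68 [ 0.5028 -0.1021 -0.1469] 38.9
wrist spout_outlet 0.96 [ 0.4854 -0.1127  0.111 ] 38.3
wrist pot 0.55 [ 0.5007 -0.1053 -0.1451] 39.2
```

View pics/scene4.png

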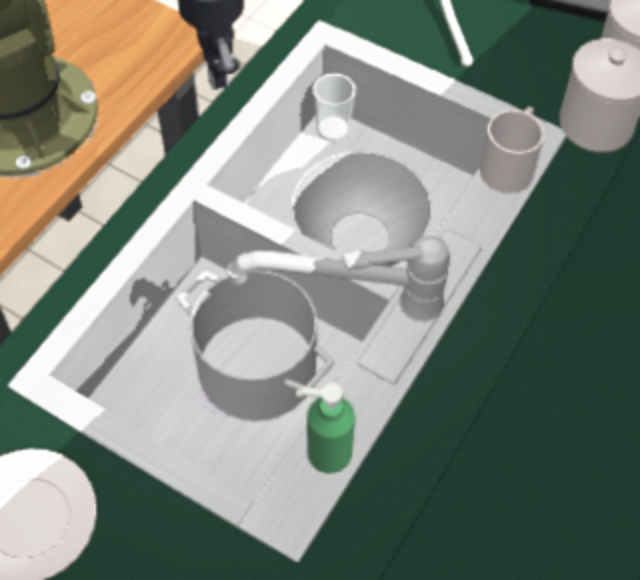

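The picture shows the outlet at about (240,268), reaching over the pot at (255,340); the offset is parallax, since the outlet is 250 mm above the pot's base. The lever is turned to the right and still down, and nothing else has moved.

```bash
python3 -c "
from rig import *
print(sign_off())"
```

```text
the job is handed in; nothing more can be done
None
```

The job is handed in after about 18 s of robot time: the spout's outlet is over the pot, measured about 15 mm from its middle because the spout reaches slightly past it. The lever is at its cold stop and still down, and the pot and everything else stayed where they stood.

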